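# Put the spice jar away and close up the spice cabinet

### The arm

A 6-joint arm with a two-finger parallel gripper is mounted at the origin on the work surface. World frame = base frame: x ahead of the robot, y to its left, z up, the work surface at z = 0. Lengths are in m, angles in rad, forces in N, time in s.
With the tool pointing down it reaches from about 0.225 to 0.875 m from the base axis. Payload 3.4 kg.
Tool frame: the origin (TCP) lies midway between the tips of the shut fingers; the grasp point (between the pads) lies arm.tcp_to_grasp behind it (arm.tcp_to_grasp is the distance from the TCP to the grasp point, in m); z points along the fingers, y is the line along which they close (so a half turn about z gives the same grasp; the last joint's range is limited). The gripper opens to 85 mm and grips with 20 to 120 N. Pads are 22 mm wide; open, the fingers measure 114 mm over their backs; the gripper's body (76 mm by 85 mm) begins 54 mm behind the grasp point. The pads swing forward as they close: fully open they stand 13 mm farther back than shut.
Start: joints at [1.108, 0.276, 1.505, -0, 1.361, -0.121], TCP at [0.193, 0.542, 0.231] pointing down, gripper open.
Joint ranges: [-2.89, 2.89], [-0.75, 2.08], [0.22, 2.7], [-1.18, 4.32], [0.11, 2.71], [-2.7, 2.7]. Speed limits (rad/s): [2.57, 2.57, 3.14, 3.14, 3.14, 3.14].

### API

Orientations are given as a 3x3 rotation matrix whose columns are the frame's x, y, z axes.
In Python, from plant import arm gives the robot as it stands.
- The arm moves only by the shell command python3 -m inch 'ROWS'. ROWS is JSON, a list of rows, each an object with "gripper": the finger opening in mm, from 0 to 85.4; "offset": the shift along the tool's x, y, z in mm, a list of three; "spin": the turn about the tool's z in rad. A call has 1 to 20 rows; each row is the pose to reach, as a shift and turn from the pose commanded when the call began, along the tool's axes at that moment; what a row does not reach only later rows make up. A row lasts 1/12 s, in which the tool goes at most 41.7 mm and 7.16 degrees, less where a joint would pass 70% of its speed; a pose out of reach is approached as far as the arm can. A call with a gripper value outside its range is refused whole. The fingers move at their own pace and stop on an object; the grip force is fixed at half the most. Time passes only in rows, so rows that repeat a pose let the fingers close. It gives the time, the measured TCP pose, the force, the opening and the grip force at its end, in the units of the state.
- arm.sense(): the state, without advancing time (a new reading comes with each control period).
- arm.get_image(name): name is "scene" or "top" or "wrist"; returns a dict with "frame" (420x560x3 uint8, red, green, blue), "intrinsics" (3x3 intrinsics, pixels), "distortion" ([k1, k2, p1, p2, k3] as OpenCV has them; the pictures are not rectified), "view" (4x4, takes a point from world to camera coordinates). Camera axes: x right, y up, looking along -z (the intrinsics and any distortion apply to the point x, -y, -z); pixel columns grow to the right and rows downward; lengths in m; the calibration is good to about 2 mm. A picture is of the moment at which its call begins. There is no depth.
- arm.finish_job(): hands the job in; it is judged then, once.
The state is a dict: "t": time; "joint_positions": joint angles; "dq": joint speeds; "effort": joint torques, N m; "tcp_pos": TCP position; "orientation": TCP orientation; "contact_force": force on the tool from outside, world axes, zero at the start; "torque": the same for the moment, N m; "opening": finger opening in m; "finger_force": force on a finger pad.
Only numpy, scipy, OpenCV 4.12 (cv2) and the standard library are available. Lean on these libraries where they do the work, as an engineer would, in place of code of your own. Each camera call takes 0.05 s, during which the arm holds its last target. There are 200 camera calls.

### The job

Stand the red-lidded spice jar upright in the open drawer of the spice cabinet, then gently push the drawer fully home until it seats in its catch, with the jar still standing. After that slide the green door all the way shut in front of the drawer. Leave the other two jars and the blue salt pot where they are.

Things in the scene. Friction and masses are not known exactly. Their poses are not given: they have to be found in the camera images.
- cabinet: low wooden spice cabinet, fixed, 571 wide, 270 deep, 140 mm high. Origin on the counter, in the seated drawer's front plane, at the middle of the left (+y) drawer bay. +x into the cabinet, away from the robot; y along the front; z up. Carcass y -440 to +131 mm; open cubby on the right. Track 10 mm high at its foot, x -34 to 0. Roof rail 8 mm high, x 66 to 74; the roof's edge lies 18 mm back
- drawer (a joint): opening of the white-fronted drawer, m: 0 = home, opens along cabinet -x, max 0.19, starts 0.12 to 0.17. Friction 1.5 N plus damping 25 N per m/s, stays where left. A sprung roller catch stops it 16 mm short of home; about 11 N pushes it over, then over the last 5 mm it is drawn home and held. A drawer more than 4 mm proud bars the door
- drawer_front (a point): point on the drawer front's outer face, mid-width, 102 mm above the counter. Moves with the drawer; axes as the cabinet's. The front is a flat white board 228 wide, 15 thick, from 30 to 132 mm above the counter, no handle: push it along cabinet +x
- drawer_spot (a point): middle of the free space in the front of the drawer, on its inner floor, 36 mm above the counter, 55 mm behind the drawer's outer front face. Moves with the drawer; axes as the cabinet's. Free: 15 to 180 mm behind that face, 206 mm wide; behind it a fixed row of brown jars. Side walls rise to 80 mm above the counter; the cabinet roof's underside is at 128 mm
- door (a joint): opening of the green sliding door, m: 0 = shut, covering the drawer bay; opens along cabinet -y, max 0.305, over the cubby. Starts 0.25 to 0.305. Friction 2 N, stays where left, plain stops at both ends
- door_pull (a point): point on the door's copper pull, 118 mm above the counter, 15 mm out from the door's face. Pull: upright fin at mid-door, 12 wide (y), 30 out, from 85 to 135 mm above the counter; push its side or pinch it. Moves with the door; axes as the cabinet's. Door: 256 wide, 12 thick, 12 to 140 mm high, face 18 mm before cabinet x = 0; two arms over the roof, 153 mm high, 100 mm either side
- jar_red: the spice jar to put away: brown glass, paper band, red lid; round, 46 mm across (lid 47), 75 mm high, about 160 g (may vary), loose. Origin at the centre of its underside, z along its axis upwards
- jar_yellow: the same jar with a yellow lid: leave it
- jar_white: the same jar with a white lid: leave it
- salt: blue salt pot, 90 mm across, 55 mm high: leave it. Origin under its middle
Not all that is in view belongs to the job. Leave any pink or turquoise look-alike of the jar_red alone.

How it is judged:
By the outcome, as a careful person would: the job done as asked, in the order asked, and still so for the second after the job is handed in, with the robot touching nothing.
It also fails if it takes over 72 s, if anything falls off the work surface, if the arm or the gripper's body presses on something with over 40 N, if the wrist force passes 120 N, or if a joint passes its speed limit or range.

## Working session

There is one attempt and no reset: what is moved stays moved. The work goes in short steps, Python scripts to look and compute and a shell command to move; the robot and the scene stay as the last step left them, time stands still between calls to the robot, and variables do not carry over. Pictures are saved under pics/ and viewed, at most 10 in all, crops included, and the job is handed in when it is done.

```bash
mkdir -p pics; ls
python3 - <<'E'
from plant import arm
import cv2,numpy as np
s=arm.sense();print(s,arm.tcp_to_grasp)
for n in("scene","top"):
    d=arm.get_image(n);cv2.imwrite(f"pics/{n}0.png",d["frame"][:,:,::-1]);print(n,d["intrinsics"],d["distortion"],np.round(d["view"],4))
E
```

```text
pics
{'t': 0.0, 'joint_positions': array([ 1.10800030e+00,  2.76592541e-01,  1.50616388e+00,  1.65380749e-05,
        1.36070551e+00, -1.21005278e-01]), 'dq': array([ 0.00107637, -0.00067218,  0.00090187,  0.00021494, -0.00158714,
        0.00047416]), 'effort': array([ 1.72593045e-03, -4.16766572e+01, -2.45815498e+01, -3.27581229e-04,
        1.07524145e-02, -4.05005403e-05]), 'tcp_pos': array([0.19248236, 0.54124681, 0.23042887]), 'orientation': array([[-9.42154697e-01,  3.35177275e-01, -8.49015058e-04],
       [ 3.35178263e-01,  9.42153256e-01, -1.66542244e-03],
       [ 2.41690547e-04, -1.85365697e-03, -9.99998253e-01]]), 'contact_force': array([-0.14819343,  0.75600291,  0.28486007]), 'torque': array([-0.00136533, -0.03793239,  0.01260357]), 'finger_force': 0.0, 'opening': 0.08540070496740539} 0.0187
scene [[409.69204092   0.         279.95113341]
 [  0.         409.69204092 199.08989985]
 [  0.           0.           1.        ]] [-0.02277006  0.          0.          0.          0.        ] [[ 0.5056  0.8627  0.0082 -0.2669]
 [-0.7346  0.4254  0.5286  0.3274]
 [ 0.4526 -0.2733  0.8488 -1.5629]
 [ 0.      0.      0.      1.    ]]
top [[502.69682756   0.         277.85810461]
 [  0.         502.69682756 197.35749213]
 [  0.           0.           1.        ]] [-0.03209146  0.          0.          0.          0.        ] [[-0.0194 -0.9997  0.014  -0.0189]
 [ 0.9808 -0.0164  0.1942 -0.5668]
 [-0.1939  0.0175  0.9809 -1.5407]
 [ 0.      0.      0.      1.    ]]
```

View pics/scene0.png

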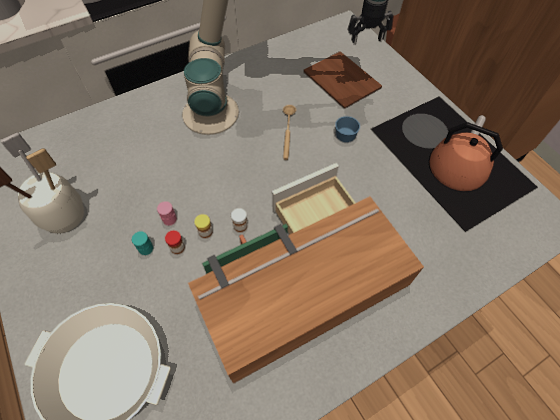

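View pics/top0.png

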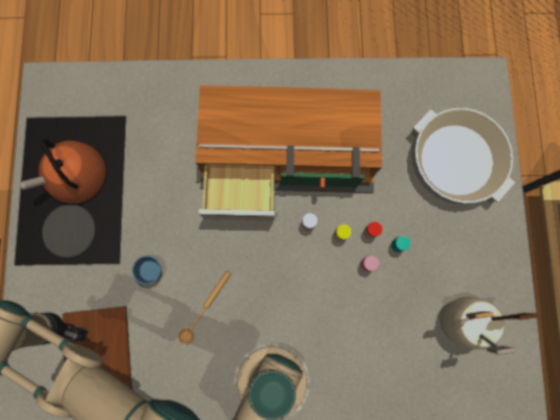

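The scene view shows the drawer open at (315,205) and the jars in a row: red (174,240), yellow (203,225), white (239,218), with pink and turquoise decoys beside them. The top view has red at (375,230), the drawer front at (237,212) and the door pull at (322,182). I'll enlarge it for accurate pixels.

Run:
```python
import cv2
a=cv2.imread("pics/top0.png")[80:280,190:420]
cv2.imwrite("pics/topc.png",cv2.resize(a,None,fx=3,fy=3,interpolation=cv2.INTER_CUBIC))
a=cv2.imread("pics/scene0.png")[160:380,125:425]
cv2.imwrite("pics/scenec.png",cv2.resize(a,None,fx=2.6,fy=2.6,interpolation=cv2.INTER_CUBIC))
```

```text
(no output)
```

View pics/topc.png

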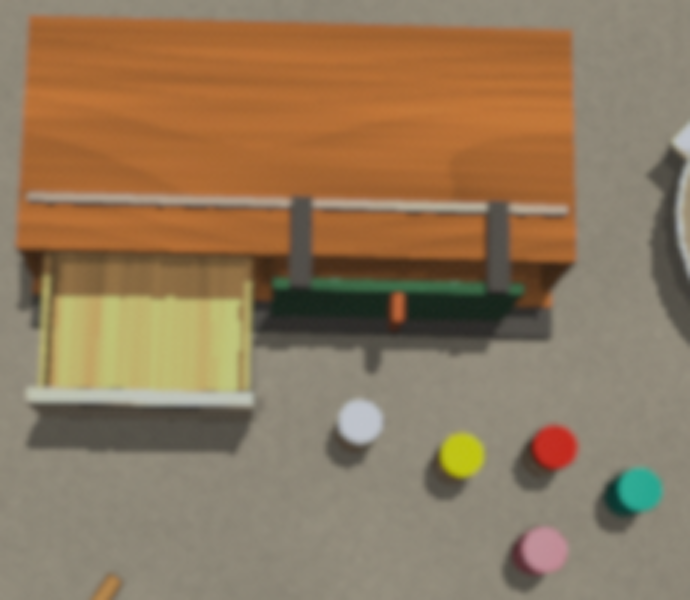

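View pics/scenec.png

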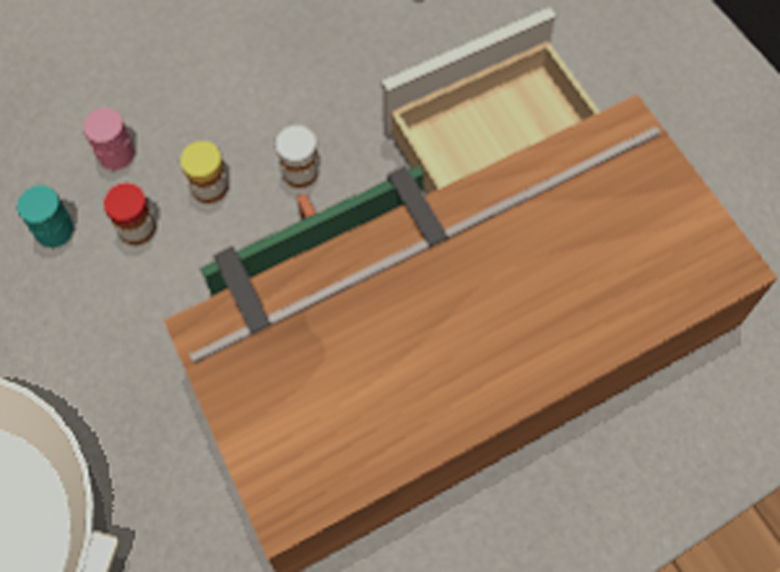

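The crops show the jars are all upright. In the topc crop, red is at (554,447), white (360,421), yellow (462,455), and the drawer front's top edge runs (27,400)–(252,405). The pull is at (398,308). Next I fit the cabinet pose and positions.

```bash
cat > h.py <<'E'
import numpy as np,cv2,json
from plant import arm
from scipy.optimize import least_squares
C={n:arm.get_image(n) for n in("scene","top")}
def proj(n,P):
    d=C[n];P=np.atleast_2d(P)@d["view"][:3,:3].T+d["view"][:3,3]
    P=P*[1,-1,-1]
    return cv2.projectPoints(P,np.zeros(3),np.zeros(3),d["intrinsics"],np.array(d["distortion"]))[0][:,0]
def ray(n,px,z):
    d=C[n];u=cv2.undistortPoints(np.array([[px]],float),d["intrinsics"],np.array(d["distortion"]))[0,0]
    R=d["view"][:3,:3];o=-R.T@d["view"][:3,3];r=R.T@np.array([u[0],-u[1],-1])
    return o+r*(z-o[2])/r[2]
T=lambda p:(np.array(p)-1)/3+[190,80]
S=lambda p:(np.array(p)-.8)/2.6+[125,160]
def cab(q,P):
    c,s=np.cos(q[2]),np.sin(q[2]);P=np.atleast_2d(P)
    return np.c_[q[0]+c*P[:,0]-s*P[:,1],q[1]+s*P[:,0]+c*P[:,1],P[:,2]]
E
cat > fit.py <<'E'
from h import *
m=[("top",T((31,17)),(.27,.131,.14)),("top",T((571,32)),(.27,-.44,.14)),("top",T((19,249)),(.018,.131,.14)),("top",T((575,263)),(.018,-.44,.14)),
("top",T((28,197)),(.07,.131,.148)),("top",T((567,210)),(.07,-.44,.148)),
("scene",S((638,96)),(.018,.131,.14)),("scene",S((166,321)),(.018,-.44,.14)),("scene",S((774,281)),(.27,.131,.14)),("scene",S((270,560)),(.27,-.44,.14))]
f=lambda q:np.concatenate([(proj(n,cab(q,P))[0]-p) for n,p,P in m])
for k in range(2):
    r=least_squares(f,[.55,.1,0],loss="soft_l1");
print("cab",r.x,np.round(r.fun.reshape(-1,2),1).tolist())
q=r.x
inv=lambda p:(np.array([[np.cos(q[2]),np.sin(q[2])],[-np.sin(q[2]),np.cos(q[2])]])@(p[:2]-q[:2])).round(4)
for nm,n,p,z in [("dfL","top",T((27,396)),.132),("dfR","top",T((252,400)),.132),("dfL","scene",S((553,12)),.132),("dfR","scene",S((385,84)),.132),
 ("pull tip","top",T((398,296)),.135),("doorL","top",T((273,284)),.14),("doorR","top",T((522,291)),.14),("pull","scene",S((302,198)),.135),("armL t","top",T((301,240)),.153),("armR t","top",T((497,245)),.153)]:
    print(nm,n,inv(ray(n,p,z)))
for nm,t,s in [("red",(554,447),(127,203)),("yel",(462,455),(202,160)),("whi",(360,421),(296,142)),("pink",(544,549),(105,125)),("teal",(639,490),(41,202))]:
    print(nm,ray("top",T(t),.075).round(4),ray("scene",S(s),.075).round(4))
E
python3 fit.py
```

```text
cab [ 0.64029406  0.09338853 -0.04072264] [[-1.0, -0.8], [0.1, -1.1], [-1.4, -0.7], [0.4, -0.8], [-3.9, -0.5], [3.3, -0.2], [-0.9, -0.6], [-1.7, -0.5], [0.6, -1.0], [-1.8, -0.4]]
dfL top [-0.1334  0.1119]
dfR top [-0.1321 -0.1131]
dfL scene [-0.1286  0.1143]
dfR scene [-0.1311 -0.1113]
pull tip top [-0.0223 -0.2587]
doorL top [-0.0142 -0.1316]
doorR top [-0.0152 -0.3841]
pull scene [-0.042  -0.2577]
armL t top [ 0.0289 -0.1588]
armR t top [ 0.0288 -0.3569]
red [ 0.4583 -0.327   0.075 ] [ 0.4654 -0.3259  0.075 ]
yel [ 0.4517 -0.2309  0.075 ] [ 0.4573 -0.2294  0.075 ]
whi [ 0.4891 -0.1264  0.075 ] [ 0.4905 -0.1245  0.075 ]
pink [ 0.3534 -0.3109  0.075 ] [ 0.3571 -0.3087  0.075 ]
teal [ 0.412  -0.4128  0.075 ] [ 0.4155 -0.4095  0.075 ]
```

```bash
R='{"gripper":76,"offset":[-544,-727,0],"spin":-0.301}'; python3 -m inch '[{"gripper":76,"offset":[-544,-727,0],"spin":-0.301},{"gripper":76,"offset":[-544,-727,0],"spin":-0.301},{"gripper":76,"offset":[-544,-727,0],"spin":-0.301},{"gripper":76,"offset":[-544,-727,0],"spin":-0.301},{"gripper":76,"offset":[-544,-727,0],"spin":-0.301},{"gripper":76,"offset":[-544,-727,0],"spin":-0.301},{"gripper":76,"offset":[-544,-727,0],"spin":-0.301},{"gripper":76,"offset":[-544,-727,0],"spin":-0.301},{"gripper":76,"offset":[-544,-727,0],"spin":-0.301},{"gripper":76,"offset":[-544,-727,0],"spin":-0.301},{"gripper":76,"offset":[-544,-727,0],"spin":-0.301},{"gripper":76,"offset":[-544,-727,0],"spin":-0.301},{"gripper":76,"offset":[-544,-727,0],"spin":-0.301},{"gripper":76,"offset":[-544,-727,0],"spin":-0.301},{"gripper":76,"offset":[-544,-727,0],"spin":-0.301},{"gripper":76,"offset":[-544,-727,0],"spin":-0.301},{"gripper":76,"offset":[-544,-727,0],"spin":-0.301},{"gripper":76,"offset":[-544,-727,0],"spin":-0.301},{"gripper":76,"offset":[-544,-727,0],"spin":-0.301},{"gripper":76,"offset":[-544,-727,0],"spin":-0.301}]'
cat > go.py <<'E'
# usage: go.py x y z [yaw of tool y, rad] -> offset mm, spin
import sys,numpy as np
from plant import arm
s=arm.sense();v=list(map(float,sys.argv[1:]));R=s["orientation"]
off=R.T@(np.array(v[:3])-s["tcp_pos"])*1e3
yaw=np.arctan2(R[1,1],R[0,1]);tgt=np.pi/2-.0407
print("t",s["t"],"tcp",s["tcp_pos"].round(4),"off",off.round(1),"spin",round(-(tgt-yaw),4),"F",s["contact_force"].round(1),"open",round(s["opening"],4),s["finger_force"],"q",s["joint_positions"].round(2))
E
python3 go.py .461 -.3265 .231
```

```text
t: 1.87
tcp_pos: [0.4394, -0.256, 0.2311]
orientation: [[-0.999, 0.042, 0.0], [0.042, 0.999, 0.0], [-0.0, 0.0, -1.0]]
contact_force: [0.1, 0.8, 1.0]
opening: 0.0766
finger_force: 0.0
t 1.8667 tcp [ 0.4394 -0.256   0.2311] off [-24.5 -69.5   0.1] spin -0.001 F [0.1 0.8 1. ] open 0.0766 0.0 q [-0.66  0.18  1.64  0.    1.32 -2.19]
```

```bash
python3 -m inch '[{"gripper":76,"offset":[-12,-35,0],"spin":0},{"gripper":76,"offset":[-24,-69,0],"spin":0},{"gripper":76,"offset":[-24,-69,0],"spin":0},{"gripper":76,"offset":[-24,-69,0],"spin":0}]' >/dev/null
python3 go.py .461 -.3265 .031
python3 - <<'E'
from h import *
C["wrist"]=d=arm.get_image("wrist");cv2.imwrite("pics/w1.png",d["frame"][:,:,::-1])
for n in C:
    f=cv2.cvtColor(C[n]["frame"],cv2.COLOR_RGB2HSV);h,s,v=cv2.split(f)
    m=(((h<5)|(h>175))&(s>200)&(v>100)).astype("uint8")
    k,l,st,c=cv2.connectedComponentsWithStats(m);
    for i in range(1,k):
        if st[i,4]>30: print(n,st[i],c[i],ray(n,c[i],.073 if n!="wrist" else .075).round(4))
E
```

```text
t 2.2 tcp [ 0.4606 -0.3253  0.2302] off [ -0.7  -1.4 199.2] spin -0.0025 F [-1.2  0.9  0.5] open 0.076 0.0 q [-0.74  0.26  1.53  0.    1.35 -2.27]
top [371 224  10  12  70] [376.27142857 230.02857143] [ 0.4542 -0.3332  0.073 ]
```

View pics/w1.png

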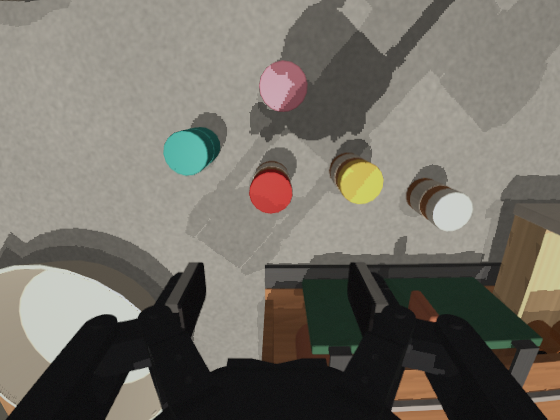

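The wrist view shows the red lid centred at (271,191), yellow (362,182), pink (283,85) and turquoise (186,152). The fingers are centred near column 277, so the lateral alignment is good.

Run:
```python
from h import *
C["wrist"]=arm.get_image("wrist")
for p in [(271,191),(362,182),(446,209)]: print(ray("wrist",p,.075).round(4))
# pull top tip, door left top corner
print(ray("wrist",(421,300),.135))
```

```text
[ 0.4596 -0.3266  0.075 ]
[ 0.4533 -0.2294  0.075 ]
[ 0.4876 -0.1326  0.075 ]
[ 0.56163558 -0.17962529  0.135     ]
```

```bash
python3 -m inch '[{"gripper":76,"offset":[0,-1,35],"spin":0},{"gripper":76,"offset":[0,-1,70],"spin":0},{"gripper":76,"offset":[0,-1,105],"spin":0},{"gripper":76,"offset":[0,-1,140],"spin":0},{"gripper":76,"offset":[0,-1,165],"spin":0},{"gripper":76,"offset":[0,-1,185],"spin":0},{"gripper":76,"offset":[0,-1,198],"spin":0},{"gripper":76,"offset":[0,-1,198],"spin":0},{"gripper":60,"offset":[0,-1,198],"spin":0},{"gripper":50,"offset":[0,-1,198],"spin":0},{"gripper":40,"offset":[0,-1,198],"spin":0},{"gripper":40,"offset":[0,-1,198],"spin":0},{"gripper":40,"offset":[0,-1,198],"spin":0},{"gripper":40,"offset":[0,-1,198],"spin":0},{"gripper":40,"offset":[0,-1,198],"spin":0}]'
python3 go.py .461 -.3265 .25
```

```text
t: 3.75
tcp_pos: [0.4617, -0.3258, 0.0351]
orientation: [[-0.999, 0.041, 0.003], [0.041, 0.999, -0.003], [-0.003, -0.002, -1.0]]
contact_force: [0.4, 0.4, 6.8]
opening: 0.046
finger_force: 60.9
t 3.75 tcp [ 0.4617 -0.3258  0.0351] off [  -0.    -1.2 -214.9] spin -0.0003 F [0.4 0.4 6.8] open 0.046 60.87007150053978 q [-0.74  0.44  1.8   0.    0.9  -2.27]
```

```bash
python3 -m inch '[{"gripper":40,"offset":[0,0,-15],"spin":0},{"gripper":40,"offset":[0,0,-45],"spin":0},{"gripper":40,"offset":[0,0,-80],"spin":0},{"gripper":40,"offset":[0,0,-115],"spin":0},{"gripper":40,"offset":[0,0,-150],"spin":0},{"gripper":40,"offset":[0,0,-185],"spin":0},{"gripper":40,"offset":[-6,30,-205],"spin":0},{"gripper":40,"offset":[-13,65,-215],"spin":0},{"gripper":40,"offset":[-20,100,-215],"spin":0},{"gripper":40,"offset":[-27,135,-215],"spin":0},{"gripper":40,"offset":[-34,170,-215],"spin":0},{"gripper":40,"offset":[-41,205,-215],"spin":0},{"gripper":40,"offset":[-48,240,-215],"spin":0},{"gripper":40,"offset":[-55,275,-215],"spin":0},{"gripper":40,"offset":[-62,310,-215],"spin":0},{"gripper":40,"offset":[-69,345,-215],"spin":0},{"gripper":40,"offset":[-76,380,-215],"spin":0},{"gripper":40,"offset":[-82,405,-215],"spin":0},{"gripper":40,"offset":[-86,420,-215],"spin":0},{"gripper":40,"offset":[-86,426,-215],"spin":0}]'
python3 go.py .5654 .0965 .110
python3 - <<'E'
from plant import arm
import cv2
d=arm.get_image("wrist");cv2.imwrite("pics/w2.png",d["frame"][:,:,::-1])
E
```

```text
t: 5.42
tcp_pos: [0.5639, 0.1001, 0.2479]
orientation: [[-0.999, 0.038, -0.0], [0.038, 0.999, 0.001], [0.0, 0.001, -1.0]]
contact_force: [-0.1, -0.7, -1.6]
opening: 0.0454
finger_force: 61.9
t 5.4167 tcp [0.5639 0.1001 0.2479] off [ -1.7  -3.7 137.9] spin 0.0027 F [-0.1 -0.7 -1.6] open 0.0454 61.86000511050224 q [ 0.05  0.26  1.48  0.    1.4  -1.48]
```

View pics/w2.png

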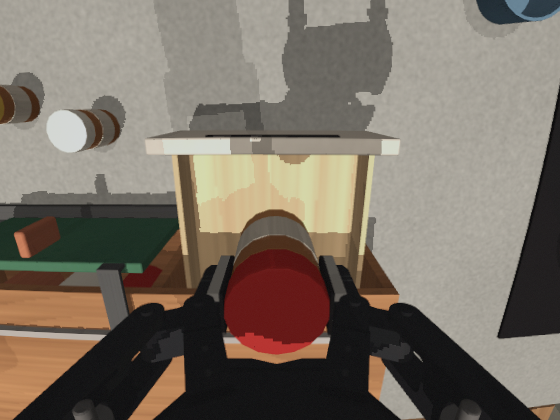

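The jar is held over the open drawer. The front board's top spans (147,153)–(399,153) on its inner edge, with the outer edge near row 136.

Run:
```python
from h import *
C["wrist"]=arm.get_image("wrist")
q=np.array([.6403,.0934,-.0407])
for p in [(147,153),(399,153),(147,136),(399,136),(145,140)]:
    w=ray("wrist",p,.132)[:2]; c,s=np.cos(q[2]),np.sin(q[2]);print(w.round(4),(np.array([[c,s],[-s,c]])@(w-q[:2])).round(4))
```

```text
[ 0.5111 -0.0159] [-0.1246 -0.1145]
[0.5202 0.21  ] [-0.1248  0.1116]
[ 0.4963 -0.0133] [-0.1396 -0.1125]
[0.5052 0.2087] [-0.1397  0.1097]
[ 0.4996 -0.0157] [-0.1361 -0.1147]
```

```bash
python3 -m inch '[{"gripper":40,"offset":[-1,-2,25],"spin":0.002},{"gripper":40,"offset":[-1,-3,55],"spin":0.002},{"gripper":40,"offset":[-1,-3,85],"spin":0.002},{"gripper":40,"offset":[-1,-3,110],"spin":0.002},{"gripper":40,"offset":[-1,-3,130],"spin":0.002},{"gripper":40,"offset":[-1,-3,145],"spin":0.002},{"gripper":40,"offset":[-1,-3,157],"spin":0.002},{"gripper":40,"offset":[-1,-3,165],"spin":0.002},{"gripper":40,"offset":[-1,-3,170],"spin":0.002},{"gripper":40,"offset":[-1,-3,170],"spin":0.002}]'
python3 go.py .5654 .0965 .071
```

```text
t: 6.45
tcp_pos: [0.5641, 0.0934, 0.0777]
orientation: [[-0.999, 0.044, -0.002], [0.044, 0.999, -0.0], [0.002, -0.0, -1.0]]
contact_force: [-0.9, 0.1, -1.1]
opening: 0.0456
finger_force: 62.0
t 6.45 tcp [0.5641 0.0934 0.0777] off [-1.1  3.2  6.7] spin -0.0033 F [-0.9  0.1 -1.1] open 0.0456 61.95228964090347 q [ 0.04  0.4   1.73 -0.    1.01 -1.48]
```

```bash
python3 -m inch '[{"gripper":40,"offset":[0,0,2],"spin":0},{"gripper":40,"offset":[0,0,4],"spin":0},{"gripper":40,"offset":[0,0,5],"spin":0},{"gripper":40,"offset":[0,0,6],"spin":0},{"gripper":40,"offset":[0,0,6],"spin":0},{"gripper":40,"offset":[0,0,6],"spin":0}]'
```

```text
t: 6.95
tcp_pos: [0.5648, 0.0944, 0.0725]
orientation: [[-0.999, 0.043, 0.0], [0.043, 0.999, 0.0], [-0.0, 0.0, -1.0]]
contact_force: [0.4, -0.7, -1.8]
opening: 0.0456
finger_force: 62.0
```

```bash
python3 -m inch '[{"gripper":40,"offset":[0,0,1],"spin":0},{"gripper":40,"offset":[0,0,2],"spin":0},{"gripper":40,"offset":[0,0,2],"spin":0}]'|grep -v orie;  python3 -m inch '[{"gripper":40,"offset":[0,0,1],"spin":0},{"gripper":40,"offset":[0,0,1],"spin":0},{"gripper":40,"offset":[0,0,1],"spin":0}]'
```

```text
t: 7.2
tcp_pos: [0.5651, 0.0944, 0.0711]
contact_force: [-0.5, -0.3, 2.9]
opening: 0.0455
finger_force: 62.2
t: 7.45
tcp_pos: [0.5659, 0.0943, 0.071]
orientation: [[-0.999, 0.043, 0.003], [0.043, 0.999, 0.0], [-0.003, 0.0, -1.0]]
contact_force: [-1.3, 0.0, 8.5]
opening: 0.0456
finger_force: 62.4
```

```bash
python3 -m inch '[{"gripper":44,"offset":[0,0,-1],"spin":0},{"gripper":48,"offset":[0,0,-1],"spin":0},{"gripper":55,"offset":[0,0,-1],"spin":0},{"gripper":66,"offset":[0,0,-1],"spin":0},{"gripper":76,"offset":[0,0,-1],"spin":0},{"gripper":76,"offset":[0,0,-1],"spin":0},{"gripper":76,"offset":[0,0,-1],"spin":0},{"gripper":76,"offset":[0,0,-15],"spin":0},{"gripper":76,"offset":[0,0,-40],"spin":0},{"gripper":76,"offset":[0,0,-75],"spin":0},{"gripper":76,"offset":[0,0,-110],"spin":0},{"gripper":76,"offset":[0,0,-130],"spin":0},{"gripper":76,"offset":[0,0,-130],"spin":0}]'
python3 - <<'E'
from plant import arm
import cv2,numpy as np
d=arm.get_image("wrist")["frame"];e=arm.get_image("scene")["frame"][140:300,200:413]
cv2.imwrite("pics/w3.png",np.hstack([cv2.resize(d,(400,300)),cv2.resize(e,(400,300))])[:,:,::-1])
E
```

```text
t: 8.53
tcp_pos: [0.5679, 0.0945, 0.2047]
orientation: [[-0.999, 0.043, 0.011], [0.043, 0.999, 0.001], [-0.011, 0.001, -1.0]]
contact_force: [0.4, -0.5, 0.6]
opening: 0.0761
finger_force: 0.0
```

View pics/w3.png

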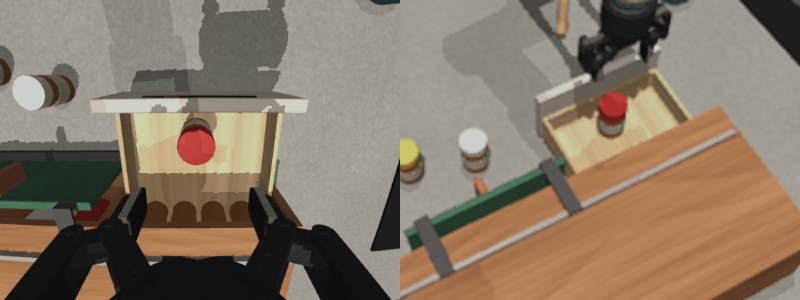

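The left half shows the jar upright at (196,145), and the right half shows it standing in the drawer at (612,112). Now I'll move the shut fingers in front of the drawer.

```bash
python3 -m inch '[{"gripper":40,"offset":[25,0,0],"spin":0},{"gripper":20,"offset":[60,1,0],"spin":0},{"gripper":0,"offset":[95,1,0],"spin":0},{"gripper":0,"offset":[125,2,0],"spin":0},{"gripper":0,"offset":[138,2,0],"spin":0},{"gripper":0,"offset":[138,2,20],"spin":0},{"gripper":0,"offset":[138,2,50],"spin":0},{"gripper":0,"offset":[138,2,80],"spin":0},{"gripper":0,"offset":[138,2,105],"spin":0},{"gripper":0,"offset":[138,2,112],"spin":0},{"gripper":0,"offset":[138,2,112],"spin":0}]'
python3 go.py .4305 .102 .092
```

```text
t: 9.55
tcp_pos: [0.4248, 0.102, 0.0847]
orientation: [[-0.999, 0.043, -0.007], [0.043, 0.999, -0.0], [0.007, -0.001, -1.0]]
contact_force: [0.2, -0.0, 0.2]
opening: -0.0
finger_force: 0.0
t 9.55 tcp [0.4248 0.102  0.0847] off [-5.6  0.2 -7.3] spin -0.0022 F [ 0.2 -0.   0.2] open -0.0 0.0 q [ 0.08  0.22  2.    0.    0.93 -1.45]
```

```bash
python3 -m inch '[{"gripper":0,"offset":[-10,0,-4],"spin":-0.002},{"gripper":0,"offset":[-25,0,-7],"spin":-0.002},{"gripper":0,"offset":[-40,0,-7],"spin":-0.002},{"gripper":0,"offset":[-50,0,-7],"spin":-0.002},{"gripper":0,"offset":[-55,0,-7],"spin":-0.002},{"gripper":0,"offset":[-59,0,-7],"spin":-0.002},{"gripper":0,"offset":[-63,0,-7],"spin":-0.002},{"gripper":0,"offset":[-67,0,-7],"spin":-0.002},{"gripper":0,"offset":[-71,0,-7],"spin":-0.002},{"gripper":0,"offset":[-76,0,-7],"spin":-0.002},{"gripper":0,"offset":[-82,0,-7],"spin":-0.002},{"gripper":0,"offset":[-88,0,-7],"spin":-0.002},{"gripper":0,"offset":[-94,0,-7],"spin":-0.002},{"gripper":0,"offset":[-100,0,-7],"spin":-0.002},{"gripper":0,"offset":[-106,0,-7],"spin":-0.002},{"gripper":0,"offset":[-112,0,-7],"spin":-0.002},{"gripper":0,"offset":[-118,0,-7],"spin":-0.002},{"gripper":0,"offset":[-124,0,-7],"spin":-0.002},{"gripper":0,"offset":[-128,0,-7],"spin":-0.002},{"gripper":0,"offset":[-130,0,-7],"spin":-0.002}]'
python3 go.py .6403 .0934 .092
```

```text
t: 11.22
tcp_pos: [0.5581, 0.0967, 0.0942]
orientation: [[-0.999, 0.041, 0.001], [0.041, 0.999, 0.0], [-0.001, 0.0, -1.0]]
contact_force: [-2.2, 1.7, 0.1]
opening: 0.0001
finger_force: 0.9
t 11.2167 tcp [0.5581 0.0967 0.0942] off [-82.2   0.1   2.3] spin -0.0003 F [-2.2  1.7  0.1] open 0.0001 0.9083308652043343 q [ 0.05  0.37  1.73  0.    1.04 -1.48]
```

Pushing at about 2 N, as the drawer friction predicts. Continuing slowly to the catch.

```bash
python3 -m inch '[{"gripper":0,"offset":[-2,0,0],"spin":0},{"gripper":0,"offset":[-6,0,0],"spin":0},{"gripper":0,"offset":[-11,0,0],"spin":0},{"gripper":0,"offset":[-16,0,0],"spin":0},{"gripper":0,"offset":[-21,0,0],"spin":0},{"gripper":0,"offset":[-26,0,0],"spin":0},{"gripper":0,"offset":[-31,0,0],"spin":0},{"gripper":0,"offset":[-35,0,0],"spin":0},{"gripper":0,"offset":[-38,0,0],"spin":0},{"gripper":0,"offset":[-41,0,0],"spin":0},{"gripper":0,"offset":[-43,0,0],"spin":0},{"gripper":0,"offset":[-45,0,0],"spin":0},{"gripper":0,"offset":[-47,0,0],"spin":0},{"gripper":0,"offset":[-49,0,0],"spin":0}]'
for i in 1; do python3 -m inch '[{"gripper":0,"offset":[-1,0,0],"spin":0},{"gripper":0,"offset":[-2,0,0],"spin":0},{"gripper":0,"offset":[-3,0,0],"spin":0},{"gripper":0,"offset":[-4,0,0],"spin":0},{"gripper":0,"offset":[-4,0,0],"spin":0}]'|egrep -v orie; done
python3 go.py .6403 .0934 .092
```

```text
t: 12.38
tcp_pos: [0.6058, 0.0946, 0.0943]
orientation: [[-0.999, 0.041, -0.0], [0.041, 0.999, 0.0], [0.0, 0.0, -1.0]]
contact_force: [-2.0, 1.6, -0.4]
opening: 0.0001
finger_force: 1.0
t: 12.8
tcp_pos: [0.6102, 0.0944, 0.0944]
contact_force: [-0.9, -0.1, -1.1]
opening: 0.0001
finger_force: 0.6
t 12.8 tcp [0.6102 0.0944 0.0944] off [-30.1   0.2   2.4] spin -0.0001 F [-0.9 -0.1 -1.1] open 0.0001 0.556679293513298 q [ 0.04  0.44  1.61 -0.    1.09 -1.49]
```

```bash
python3 -m inch '[{"gripper":0,"offset":[-1,0,0],"spin":0},{"gripper":0,"offset":[-2,0,0],"spin":0},{"gripper":0,"offset":[-3,0,0],"spin":0},{"gripper":0,"offset":[-4,0,0],"spin":0},{"gripper":0,"offset":[-5,0,0],"spin":0},{"gripper":0,"offset":[-6,0,0],"spin":0}]'|egrep "tcp|cont"
python3 -m inch '[{"gripper":0,"offset":[-1,0,0],"spin":0},{"gripper":0,"offset":[-2,0,0],"spin":0},{"gripper":0,"offset":[-3,0,0],"spin":0},{"gripper":0,"offset":[-4,0,0],"spin":0}]'|egrep "tcp|cont"
python3 -m inch '[{"gripper":0,"offset":[-1,0,0],"spin":0},{"gripper":0,"offset":[-2,0,0],"spin":0},{"gripper":0,"offset":[-3,0,0],"spin":0},{"gripper":0,"offset":[-4,0,0],"spin":0}]'|egrep "tcp|cont"
```

```text
tcp_pos: [0.6145, 0.0942, 0.0944]
contact_force: [-7.3, -0.2, 4.5]
tcp_pos: [0.6157, 0.0941, 0.0944]
contact_force: [-10.4, -0.2, 6.6]
tcp_pos: [0.6225, 0.0938, 0.0945]
contact_force: [-4.0, -0.2, 1.1]
```

```bash
python3 -m inch '[{"gripper":0,"offset":[-1,0,0],"spin":0},{"gripper":0,"offset":[-2,0,0],"spin":0},{"gripper":0,"offset":[-3,0,0],"spin":0},{"gripper":0,"offset":[-4,0,0],"spin":0}]'|egrep "tcp|cont"
python3 -m inch '[{"gripper":0,"offset":[-1,0,0],"spin":0},{"gripper":0,"offset":[-2,0,0],"spin":0},{"gripper":0,"offset":[-3,0,0],"spin":0},{"gripper":0,"offset":[-4,0,0],"spin":0}]'|egrep "tcp|cont"
python3 -m inch '[{"gripper":0,"offset":[-1,0,0],"spin":0},{"gripper":0,"offset":[-2,0,0],"spin":0},{"gripper":0,"offset":[-2,0,0],"spin":0}]'|egrep "tcp|cont"
```

```text
tcp_pos: [0.6291, 0.0938, 0.0946]
contact_force: [-0.2, -0.6, 0.3]
tcp_pos: [0.6302, 0.0937, 0.0943]
contact_force: [-6.2, 0.0, 5.4]
tcp_pos: [0.6301, 0.0937, 0.0944]
contact_force: [-9.1, -0.2, 5.8]
```

```bash
python3 -m inch '[{"gripper":0,"offset":[8,0,0],"spin":0},{"gripper":0,"offset":[25,0,0],"spin":0},{"gripper":0,"offset":[55,0,0],"spin":0},{"gripper":10,"offset":[80,0,0],"spin":0},{"gripper":20,"offset":[80,0,-30],"spin":0},{"gripper":40,"offset":[80,0,-65],"spin":0},{"gripper":40,"offset":[80,-20,-100],"spin":0},{"gripper":40,"offset":[80,-55,-115],"spin":0},{"gripper":40,"offset":[80,-95,-115],"spin":0},{"gripper":40,"offset":[80,-135,-115],"spin":0},{"gripper":40,"offset":[80,-175,-115],"spin":0},{"gripper":40,"offset":[80,-215,-115],"spin":0},{"gripper":40,"offset":[80,-245,-115],"spin":0},{"gripper":40,"offset":[80,-258,-115],"spin":0},{"gripper":40,"offset":[80,-258,-115],"spin":0},{"gripper":40,"offset":[80,-258,-115],"spin":0}]'|egrep "tcp|cont|open"
python3 go.py .5928 -.1629 .100
python3 - <<'E'
from plant import arm
import cv2,numpy as np
d=arm.get_image("wrist")["frame"];e=arm.get_image("top")["frame"][100:250,190:390]
cv2.imwrite("pics/w4.png",np.hstack([cv2.resize(d,(400,300)),cv2.resize(e,(400,300),interpolation=2)])[:,:,::-1])
E
```

```text
tcp_pos: [0.5434, -0.161, 0.2091]
contact_force: [-0.9, 0.4, 0.8]
opening: 0.0402
t 16.2167 tcp [ 0.5434 -0.161   0.2091] off [-4.940e+01  1.000e-01  1.091e+02] spin -0.0017 F [-0.9  0.4  0.8] open 0.0402 0.0 q [-0.41  0.28  1.56  0.    1.3  -1.94]
```

View pics/w4.png

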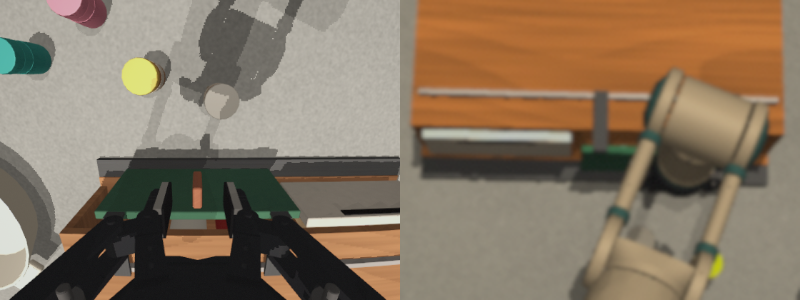

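The wrist view (left) shows the pull at column 197, midway between the fingers at 168 and 230. On the right the drawer front is flush.

```bash
python3 -m inch '[{"gripper":40,"offset":[-20,0,0],"spin":0},{"gripper":40,"offset":[-42,0,0],"spin":0},{"gripper":40,"offset":[-49,0,10],"spin":0},{"gripper":40,"offset":[-49,0,35],"spin":0},{"gripper":40,"offset":[-49,0,60],"spin":0},{"gripper":40,"offset":[-49,0,80],"spin":0},{"gripper":40,"offset":[-49,0,95],"spin":0},{"gripper":40,"offset":[-49,0,105],"spin":0},{"gripper":40,"offset":[-49,0,109],"spin":0},{"gripper":40,"offset":[-49,0,109],"spin":0}]'|egrep "tcp|cont|open"
python3 -m inch '[{"gripper":30,"offset":[0,0,0],"spin":0},{"gripper":22,"offset":[0,0,0],"spin":0},{"gripper":16,"offset":[0,0,0],"spin":0},{"gripper":8,"offset":[0,0,0],"spin":0},{"gripper":8,"offset":[0,0,0],"spin":0},{"gripper":8,"offset":[0,0,0],"spin":0},{"gripper":8,"offset":[0,0,0],"spin":0}]'
python3 go.py .6 .0 .1
```

```text
tcp_pos: [0.5915, -0.162, 0.0992]
contact_force: [0.9, 0.3, 0.3]
opening: 0.0401
t: 17.73
tcp_pos: [0.5929, -0.1633, 0.1015]
orientation: [[-0.999, 0.041, 0.002], [0.041, 0.999, -0.001], [-0.002, -0.001, -1.0]]
contact_force: [-0.8, 0.6, 6.6]
opening: 0.0109
finger_force: 59.7
t 17.7333 tcp [ 0.5929 -0.1633  0.1015] off [ -0.4 163.4   1.4] spin -0.0002 F [-0.8  0.6  6.6] open 0.0109 59.71145153045654 q [-0.38  0.43  1.61  0.    1.1  -1.91]
```

```bash
python3 -m inch '[{"gripper":8,"offset":[0,3,-2],"spin":0},{"gripper":8,"offset":[0,9,-2],"spin":0},{"gripper":8,"offset":[0,18,-2],"spin":0},{"gripper":8,"offset":[0,31,-2],"spin":0},{"gripper":8,"offset":[0,46,-2],"spin":0},{"gripper":8,"offset":[0,61,-2],"spin":0},{"gripper":8,"offset":[0,76,-2],"spin":0},{"gripper":8,"offset":[0,91,-2],"spin":0},{"gripper":8,"offset":[0,106,-2],"spin":0},{"gripper":8,"offset":[0,121,-2],"spin":0},{"gripper":8,"offset":[0,136,-2],"spin":0},{"gripper":8,"offset":[0,151,-2],"spin":0},{"gripper":8,"offset":[0,166,-2],"spin":0},{"gripper":8,"offset":[0,181,-2],"spin":0},{"gripper":8,"offset":[0,196,-2],"spin":0},{"gripper":8,"offset":[0,210,-2],"spin":0},{"gripper":8,"offset":[0,222,-2],"spin":0},{"gripper":8,"offset":[0,232,-2],"spin":0},{"gripper":8,"offset":[0,238,-2],"spin":0},{"gripper":8,"offset":[0,240,-2],"spin":0}]'
python3 go.py .6048 .0949 .1
```

```text
t: 19.4
tcp_pos: [0.6027, 0.0783, 0.1016]
orientation: [[-0.999, 0.04, 0.001], [0.04, 0.999, -0.0], [-0.001, -0.0, -1.0]]
contact_force: [5.5, -1.9, -7.4]
opening: 0.0113
finger_force: 59.7
t 19.4 tcp [0.6027 0.0783 0.1016] off [-1.4 16.7  1.6] spin 0.0012 F [ 5.5 -1.9 -7.4] open 0.0113 59.693591594696045 q [ 0.01  0.42  1.63 -0.    1.1  -1.52]
```

```bash
python3 -m inch '[{"gripper":8,"offset":[0,3,1],"spin":0},{"gripper":8,"offset":[0,6,2],"spin":0},{"gripper":8,"offset":[0,9,2],"spin":0},{"gripper":8,"offset":[0,12,2],"spin":0},{"gripper":8,"offset":[0,14,2],"spin":0},{"gripper":8,"offset":[0,14,2],"spin":0}]'|egrep "tcp|cont"
python3 -m inch '[{"gripper":8,"offset":[0,1,0],"spin":0},{"gripper":8,"offset":[0,2,0],"spin":0},{"gripper":8,"offset":[0,3,0],"spin":0},{"gripper":8,"offset":[0,4,0],"spin":0},{"gripper":8,"offset":[0,4,0],"spin":0}]'|egrep "tcp|cont"
python3 go.py .6048 .0949 .1
```

```text
tcp_pos: [0.6033, 0.0916, 0.1015]
contact_force: [1.9, -0.3, 5.0]
tcp_pos: [0.6034, 0.0948, 0.1015]
contact_force: [1.5, -1.9, 5.6]
t 20.3167 tcp [0.6034 0.0948 0.1015] off [-1.4  0.2  1.6] spin 0.0001 F [ 1.5 -1.9  5.6] open 0.0112 61.7080020904541 q [ 0.04  0.42  1.62 -0.    1.1  -1.49]
```

Not at the stop yet, so I push on gently until the force rises.

```bash
for i in 1; do python3 -m inch '[{"gripper":8,"offset":[0,1,0],"spin":0},{"gripper":8,"offset":[0,2,0],"spin":0},{"gripper":8,"offset":[0,3,0],"spin":0},{"gripper":8,"offset":[0,3,0],"spin":0}]'|egrep "tcp|cont"
python3 -m inch '[{"gripper":8,"offset":[0,1,0],"spin":0},{"gripper":8,"offset":[0,2,0],"spin":0},{"gripper":8,"offset":[0,3,0],"spin":0},{"gripper":8,"offset":[0,3,0],"spin":0}]'|egrep "tcp|cont"; done
```

```text
tcp_pos: [0.6034, 0.0947, 0.1015]
contact_force: [1.6, -10.6, 7.4]
tcp_pos: [0.6034, 0.0948, 0.1015]
contact_force: [0.8, -18.4, 8.7]
```

The stop is reached at 18 N. Now I release and retreat.

```bash
python3 -m inch '[{"gripper":8,"offset":[0,-3,-1],"spin":0},{"gripper":8,"offset":[0,-5,-2],"spin":0},{"gripper":20,"offset":[0,-5,-2],"spin":0},{"gripper":40,"offset":[0,-5,-2],"spin":0},{"gripper":40,"offset":[0,-5,-2],"spin":0},{"gripper":40,"offset":[0,-5,-2],"spin":0},{"gripper":40,"offset":[0,-5,-2],"spin":0},{"gripper":40,"offset":[0,-5,-25],"spin":0},{"gripper":40,"offset":[0,-5,-60],"spin":0},{"gripper":40,"offset":[30,-5,-95],"spin":0},{"gripper":40,"offset":[70,-5,-110],"spin":0},{"gripper":40,"offset":[110,-5,-110],"spin":0},{"gripper":40,"offset":[150,-5,-110],"spin":0},{"gripper":40,"offset":[190,-5,-110],"spin":0},{"gripper":40,"offset":[220,-5,-110],"spin":0},{"gripper":40,"offset":[220,-5,-110],"spin":0},{"gripper":40,"offset":[220,-5,-110],"spin":0}]'|egrep "tcp|cont|open"
python3 - <<'E'
from plant import arm
import cv2,numpy as np
d=arm.get_image("wrist")["frame"];e=arm.get_image("top")["frame"][100:280,150:410]
cv2.imwrite("pics/w5.png",np.hstack([cv2.resize(d,(400,300)),cv2.resize(e,(400,300),interpolation=2)])[:,:,::-1])
E
```

```text
tcp_pos: [0.3814, 0.1051, 0.2108]
contact_force: [1.0, -0.5, -0.2]
opening: 0.0399
```

View pics/w5.png

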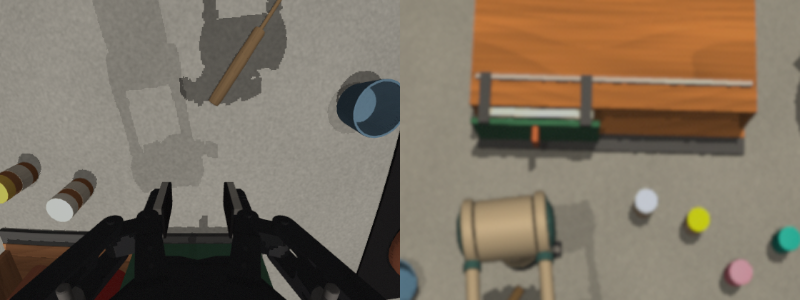

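The top view shows the door shut at the left end in front of the drawer, with the pull at (535,133). The white jar (646,201) and yellow jar (698,219) stand where they were, as does the salt pot, seen in the wrist view.

```bash
python3 -c "
from plant import arm
print(arm.finish_job())"
```

```text
the job is handed in; nothing more can be done
None
```

I handed the job in after about 22 s: the red-lidded jar is in the drawer, the drawer is seated in its catch, and the green door is shut against its stop. The jar was upright when I released it and I pushed the drawer slowly, but the roof hid it after that, so I couldn't check that it is still standing. The white and yellow jars and the salt pot were left alone.

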